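# Stack two heating blocks with a separator sheet between them

## Robot

A 6-joint arm with a two-finger parallel gripper is mounted at the origin on the work surface. World frame = base frame: x ahead of the robot, y to its left, z up, the work surface at z = 0. Lengths are in m, angles in rad, forces in N, time in s.
With the tool pointing down it reaches from about 0.25 to 0.725 m from the base axis. Payload 4 kg.
Tool frame: the origin (TCP) lies midway between the tips of the shut fingers; the grasp point (between the pads) lies 19 mm behind it (bot.grip_depth is the distance from the TCP to the grasp point, in m); z points along the fingers, y is the line along which they close (so a half turn about z gives the same grasp; the last joint's range is limited). The gripper opens to 85 mm and grips with 20 to 120 N. Pads are 22 mm wide; open, the fingers measure 114 mm over their backs; the gripper's body (76 mm by 85 mm) begins 54 mm behind the grasp point. The pads swing forward as they close: fully open they stand 13 mm farther back than shut.
Start: joints at [0, 0.241, 0.005, 1.335, 0, 1.571], TCP at [0.5, -0, 0.231] pointing down, gripper open.
Joint ranges: [-2.72, 2.72], [-1.05, 1.87], [-1.09, 1.28], [-1.99, 2.15], [-1.42, 1.44], [-3.14, 3.14]. Speed limits (rad/s): [2.79, 2.79, 3.14, 3.14, 3.14, 3.14].

## Interface

Orientations are given as a unit quaternion [x, y, z, w].
In Python, from workcell import bot gives the robot as it stands.
- The arm moves only by the shell command python3 -m creep 'ROWS'. ROWS is JSON, one flat list of numbers, 5 for each row, row after row: the shift along the world's x, y, z in m, then the turn about the world's z in rad, then the finger opening in m, from 0 to 0.0854. In form: [x, y, z, twist, claw, x, y, z, twist, claw, ...]. A call has 1 to 10 rows; each row is the pose to reach, as a shift and turn from the pose commanded when the call began; what a row does not reach only later rows make up. A row lasts 1/12 s, in which the tool goes at most 41.7 mm and 7.16 degrees, less where a joint would pass 70% of its speed; a pose out of reach is approached as far as the arm can. A call with a gripper value outside its range is refused whole. The fingers move at their own pace and stop on an object; the grip force is fixed at half the most. Time passes only in rows, so rows that repeat a pose let the fingers close. It gives the time, the measured TCP pose, the force, the opening and the grip force at its end, in the units of the state.
- bot.get_obs(): the state, without advancing time (a new reading comes with each control period).
- bot.camera(name): name is "scene" or "side" or "wrist"; returns a dict with "pixels" (400x640x3 uint8, red, green, blue), "camera_matrix" (3x3 intrinsics, pixels), "dist_coeffs" ([k1, k2, p1, p2, k3] as OpenCV has them; the pictures are not rectified), "extrinsics" (4x4, takes a point from world to camera coordinates); the wrist camera has in their place "T_tool_cam" (4x4, takes a point from camera to tool coordinates, whose origin is the TCP and whose axes are the flange's). Camera axes: x right, y down, z forward; pixel columns grow to the right and rows downward; lengths in m; the calibration is good to about 2 mm. A picture is of the moment at which its call begins: read the wrist's pose just before it. There is no depth.
- bot.job_done(): hands the job in; it is judged then, once.
Trained networks look in the newest picture that a camera, given by its name, has taken for a name from the list of things; names that differ only in an ending like _2 or _b are one class to them, and where a whole thing is asked for, a point or a joint stands for the part that bears it (a point fixed in the world has none). Each returns a list of dicts, best first, with "score" (0 to 1); they miss things now and then, are a little off and sometimes report something else, mostly with a low value. They report only what shows in the picture. A call takes as long as a camera call.
- bot.look_for(camera, thing): "centre" ([column, row] as shares, 0 to 1, of the picture: columns of its width, rows of its height, amid what is visible of it).
- bot.place_of(camera, thing): "centre" ([column, row] as shares, 0 to 1, of the picture: columns of its width, rows of its height: a listed point, or the origin of a listed thing).
The state is a dict: "clock": time; "joint_pos": joint angles; "joint_vel": joint speeds; "tau": joint torques, N m; "eef_pos": TCP position; "tool_rot": TCP orientation; "ft_force": force on the tool from outside, world axes, zero at the start; "ft_torque": the same for the moment, N m; "grip_width": finger opening in m; "grasp_force": force on a finger pad.
Only numpy, scipy, OpenCV 4.12 (cv2) and the standard library are available. Lean on these libraries where they do the work, as an engineer would, in place of code of your own. Each camera call takes 0.05 s, during which the arm holds its last target. There are 200 camera calls.

## Task

Pack the heating blocks away in the stacking station: swing the keeper arm out of the way, push the white separator sheet along its ledge over the lower block until it is fully home against the end stop, then carry the other block over by its handle and set it down gently on the sheet, squarely lined up over the lower block. Finish by swinging the keeper arm all the way back over the top block. Leave the jars, the motor and the bottle where they stand.

Things in the scene. Friction and masses are not known exactly. Their poses are not given: they have to be found in the camera images.
- station: Grey plastic stacking station with steel edges, fixed to the bench. Origin on the bench under the middle of the stack; x = loading direction (from ledge to end stop), y across, z up. Steel side fences along ledge and nest: inner faces at y = +-86 mm, 8 mm thick, top 42 mm high, x -165 to +62. The keeper's pivot post stands at x = +72, y = +58 mm.
- nest (a point): Centre of the nest floor, 12 mm above the bench, axes as the station's. The nest reaches from x = -52 to +52 mm and holds the lower block, whose top is 32 mm above the bench. Upper block in place: its origin straight above this point, 42 mm above the bench (30 above the nest floor).
- ledge (a point): Centre of the flat loading ledge's top, 34 mm above the bench, at station x = -108.5 mm. The ledge runs from station x = -165 (outer end, open) to -52 mm (edge of the nest), 2 mm higher than the lower block's top.
- stop_face (a point): Middle of the top edge of the end stop's inner face, station x = +52 mm, 40 mm above the bench; the stop is a steel bar right across, 10 mm thick. Sheet fully home: leading edge against this face, its centre at station x = +2 mm, dropped 2 mm off the ledge so that its underside is 32 mm above the bench.
- sheet: White rigid plastic separator sheet, 100 mm (its x, loading direction) x 160 mm (its y) x 10 mm thick, origin at the centre of its underside. Starts lying on the loading ledge between the fences. About 120 g.
- lower_block: Aluminium heating block without handle, 96 (x) x 150 (y) x 20 mm, flat top with three rows of dark wells, lying in the nest of the station; origin at the centre of its underside. It stays there.
- upper_block: Aluminium heating block with a handle, 96 (x) x 150 (y) x 20 mm, lying on the bench to the left or the right of the station, 0.5 to 0.85 kg; origin at the centre of its underside. Its black bar handle stands over the middle on two 10 mm posts: the bar is 14 mm wide (x), 70 mm long (along y), from 45 to 59 mm above the underside. Turned by a half turn it serves as well.
- handle (a point): Middle of the upper block's handle bar, 52 mm above the block's underside; axes as the block's.
- keeper (a joint): Keeper arm's angle about its upright pivot, rad: 0 = closed, against its stop, arm pointing along the station's -x over the stack's edge; grows as it swings outwards to 1.6 = fully open, arm pointing along the station's +y, clear of the stack. Stays where left, moves with about 1 N at the knob. Starts nearly closed, barring the upper block's way down.
- keeper_knob (a point): On the axis of the black upright knob near the keeper arm's tip, 98 mm above the bench, 62 mm from the pivot. The knob is 14 mm across, from 78 to 108 mm above the bench. The steel arm is 18 mm wide, 74 mm long from the pivot, from 68 to 78 mm above the bench (6 mm over the upper block once in place).
- keeper_pivot (a point): On the keeper arm's upright pivot axis, 73 mm above the bench.
- jar_tray: Bystander: grey tray 90 x 110 mm with four small amber jars with green caps, 67 mm high in all; on the bench on the other side of the station from the upper block. Origin at the centre of its underside.
- motor: Bystander: black stirrer motor standing on the bench, 60 mm across, 92 mm high; origin at the centre of its underside.
- reagent: Bystander: amber bottle with green cap, 60 mm across, 120 mm high; origin at the centre of its underside.

How it is judged:
On the way, in this order (a step that is already met when the one before it is completed fails the run):
1. the separator sheet lies flat on the lower block, fully home against the end stop (x of sheet in the frame of station above -0.002 m and y of sheet in the frame of station between -0.01 and 0.01 m and angle between sheet's own z axis and vertical below 0.03 rad and z of sheet in the frame of station below 0.035 m and angle between the x axis of sheet and the x axis of station, either way round below 0.08 rad), for 0.2 s.
2. the upper block rests on the sheet, squarely over the lower block, with the sheet still home (all of step 1 and x of upper_block in the frame of station between -0.01 and 0.01 m and y of upper_block in the frame of station between -0.01 and 0.01 m and angle between upper_block's own z axis and vertical below 0.04 rad and z of upper_block in the frame of station between 0.039 and 0.045 m and angle between the x axis of upper_block and the x axis of station, either way round below 0.1 rad and contact force between upper_block and sheet above 3 N), for 0.2 s.
At the end, for the whole second after the job is handed in: The lower block is still in its nest (within 12 mm); the sheet lies flat on it within 4 mm of the end stop, centred across within 10 mm; the upper block rests on the sheet, within 10 mm and 0.1 rad of square over the nest and level; the keeper is closed to under 0.15 rad; all at rest (all of step 2 and horizontal distance between lower_block and station below 0.012 m and z of lower_block in the frame of station below 0.015 m and value of joint keeper below 0.15 rad and linear speed of each of upper_block, sheet below 0.02 m/s and contact force between upper_block and lower_block below 0.5 N); the robot touches nothing.
It fails at once if the tray of jars is moved by more than 30 mm or knocked over (distance of jar_tray from where it was at the start of the episode above 0.03 m or angle between jar_tray's own z axis and vertical above 0.4 rad).
It fails at once if the motor is moved by more than 30 mm or knocked over (distance of motor from where it was at the start of the episode above 0.03 m or angle between motor's own z axis and vertical above 0.4 rad).
It fails at once if the reagent bottle is moved by more than 30 mm or knocked over (distance of reagent from where it was at the start of the episode above 0.03 m or angle between reagent's own z axis and vertical above 0.4 rad).
It fails at once if the upper block is dropped (falls free at more than 0.5 m/s) (linear speed of upper_block above 0.5 m/s and contact force between the fingers and upper_block below 0.5 N).
It also fails if it takes over 67 s, if anything falls off the work surface, if the arm or the gripper's body presses on something with over 40 N, if the wrist force passes 120 N, or if a joint passes its speed limit or range.

## Working session

There is one attempt and no reset: what is moved stays moved. The work goes in short steps, Python scripts to look and compute and a shell command to move; the robot and the scene stay as the last step left them, time stands still between calls to the robot, and variables do not carry over. Pictures are saved under pics/ and viewed, at most 10 in all, crops included, and the job is handed in when it is done.

```bash
mkdir -p pics; cat > h.py <<'E'
import numpy as np, cv2
from workcell import bot
from scipy.spatial.transform import Rotation as R
def cam(n):
    o=bot.get_obs(); c=bot.camera(n)
    if 'extrinsics' in c: T=np.linalg.inv(np.array(c['extrinsics']))
    else:
        W=np.eye(4); W[:3,:3]=R.from_quat(o['tool_rot']).as_matrix(); W[:3,3]=o['eef_pos']
        T=W@np.array(c['T_tool_cam'])
    c['T']=T; return c
def ray(c,uv):
    p=np.array(uv,float)*[640,400]
    q=cv2.undistortPoints(p.reshape(1,1,2),np.array(c['camera_matrix']),np.array(c['dist_coeffs']))[0,0]
    return c['T'][:3,3], c['T'][:3,:3]@np.array([q[0],q[1],1])
def at_z(c,uv,z):
    o,d=ray(c,uv); return o+d*(z-o[2])/d[2]
def save(c,n): cv2.imwrite('pics/'+n+'.png',np.array(c['pixels'])[:,:,::-1])
def proj(c,P):
    E=np.linalg.inv(c['T']); return cv2.projectPoints(np.array(P,float).reshape(-1,3),cv2.Rodrigues(E[:3,:3])[0],E[:3,3],np.array(c['camera_matrix']),np.array(c['dist_coeffs']))[0][:,0]
Z=dict(station=0,nest=.012,ledge=.034,stop_face=.04,sheet=.034,lower_block=.012,upper_block=0,handle=.052,keeper_knob=.098,keeper_pivot=.073,jar_tray=0,motor=0,reagent=0)
def find(c,n,names=Z):
    for t in names:
        for r in bot.place_of(n,t)[:2]:
            print(n,t,round(r['score'],2),np.round(np.array(r['centre'])*[640,400]),np.round(at_z(c,r['centre'],Z[t])*1000))
E
python3 - <<'E'
from h import *
o=bot.get_obs(); print(o['clock'],o['eef_pos'],o['tool_rot'])
for n in ['scene','side','wrist']:
    c=cam(n); save(c,n+'0'); find(c,n); print(bot.get_obs()['clock'])
E
```

```text
0.0 [ 4.99370911e-01 -7.56698040e-06  2.30410050e-01] [ 0.70711162  0.70710116 -0.0007452  -0.00073924]
scene station 0.67 [309. 197.] [497. -29.   0.]
scene nest 0.74 [310. 193.] [497. -25.  12.]
scene ledge 0.93 [340. 172.] [488.  80.  34.]
scene ledge 0.46 [341. 168.] [477.  93.  34.]
scene stop_face 0.9 [296. 194.] [501. -70.  40.]
scene sheet 0.93 [340. 171.] [486.  82.  34.]
scene sheet 0.22 [342. 172.] [493.  86.  34.]
scene upper_block 0.65 [208. 219.] [ 424. -298.    0.]
scene upper_block 0.37 [292. 193.] [461. -62.  -0.]
scene handle 0.81 [201. 203.] [ 412. -298.   52.]
scene keeper_knob 0.71 [322. 188.] [568. -27.  98.]
scene keeper_pivot 0.58 [297. 205.] [564. -98.  73.]
scene keeper_pivot 0.28 [342. 172.] [525.  62.  73.]
scene jar_tray 0.78 [400. 144.] [454. 334.   0.]
scene motor 0.76 [389. 250.] [758.  51.   0.]
scene reagent 0.66 [298. 201.] [496. -62.   0.]
scene reagent 0.55 [241. 301.] [ 691. -317.    0.]
0.7
side ledge 0.68 [324. 190.] [ 572. -119.   34.]
side stop_face 0.75 [347. 202.] [508. -58.  40.]
side sheet 0.93 [357. 237.] [486.  73.  34.]
side lower_bloc
[... 239 characters left out ...]
3.]
side jar_tray 0.79 [372. 330.] [461. 334.   0.]
side motor 0.66 [251. 242.] [763.  60.   0.]
side reagent 0.6 [289. 160.] [ 688. -309.   -0.]
1.4
wrist station 0.47 [396. 221.] [589. -68.   0.]
wrist nest 0.4 [558. 112.] [742.  54.  12.]
wrist ledge 0.32 [313.  76.] [496.  87.  34.]
wrist stop_face 0.62 [325. 245.] [509. -79.  40.]
wrist stop_face 0.48 [385. 272.] [ 573. -111.   40.]
wrist sheet 0.71 [310.  77.] [494.  86.  34.]
wrist lower_block 0.65 [318. 186.] [501. -24.  12.]
wrist upper_block 0.88 [260. 375.] [ 424. -294.    0.]
wrist keeper_knob 0.7 [395. 218.] [566. -25.  98.]
wrist keeper_pivot 0.64 [386. 275.] [567. -95.  73.]
wrist jar_tray 0.19 [309.  77.] [493.  86.   0.]
2.1
```

View pics/wrist0.png

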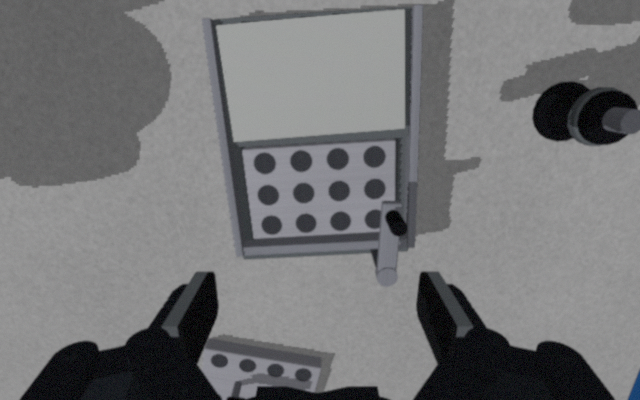

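View pics/scene0.png

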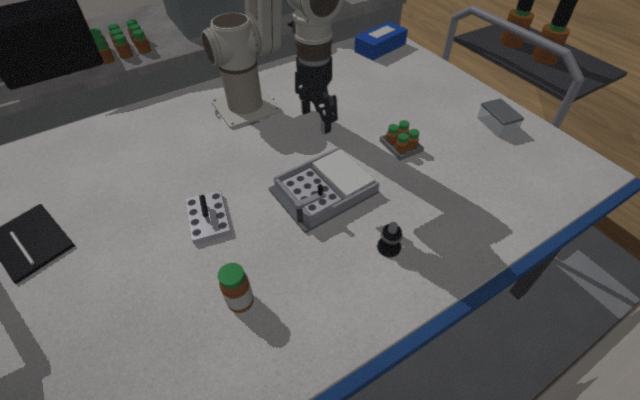

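```bash
cat >> h.py <<'E'
def st2w(p,X): 
    c,s=np.cos(X[2]),np.sin(X[2]); p=np.atleast_2d(p); return np.c_[X[0]+c*p[:,0]-s*p[:,1],X[1]+s*p[:,0]+c*p[:,1],p[:,2]]
E
python3 - <<'E'
from h import *
from scipy.optimize import least_squares
c=cam('wrist')
P=np.array([[-.165,-.094,.042],[-.165,.094,.042],[.062,-.094,.042],[.062,.094,.042],[.072,.058,.078]])
uv=np.array([[204,20],[422,6],[241,257],[415,248],[388,277]])
r=least_squares(lambda X:(proj(c,st2w(P,X))-uv).ravel(),[.505,-.02,-1.5],loss='soft_l1')
print(r.x,np.round(proj(c,st2w(P,r.x))-uv,1))
X=r.x; np.save('X.npy',X)
for a in (0,.1,.2): print(a,proj(c,st2w([.072-.062*np.cos(a),.058+.062*np.sin(a),.108],X)))
th=X[2];Rm=np.array([[np.cos(th),-np.sin(th)],[np.sin(th),np.cos(th)]])
for q in [(218,27),(405,10),(406,131),(232,142)]:
    w=at_z(c,np.array(q)/[640,400],.044); print(q,w[:2],(w[:2]-X[:2])@Rm)
for q in ([-.108,0,.034],[.01,.058,.098],[.072,.058,.073],[0,0,0]): print(q,st2w(q,X))
E
```

```text
[ 0.5059094  -0.02667518 -1.50896817] [[-3.4 -0.4]
 [ 2.  -1.6]
 [-4.6  2. ]
 [ 1.4  1.1]
 [ 0.2  0.9]]
0 [[395.67188533 231.24722043]]
0.1 [[403.26420541 231.16115857]]
0.2 [[410.75498494 231.77028432]]
(218, 27) [0.41671241 0.12608962] [-0.15798427 -0.07958741]
(405, 10) [0.57348965 0.1391069 ] [-0.1612896  0.0776946]
(406, 131) [0.58215742 0.03894701] [-0.06078553  0.08015704]
(232, 142) [0.42138365 0.02868917] [-0.0604813  -0.08094334]
[-0.108, 0, 0.034] [[0.49923621 0.08111846 0.034     ]]
[0.01, 0.058, 0.098] [[ 0.56441646 -0.03307232  0.098     ]]
[0.072, 0.058, 0.073] [[ 0.56824737 -0.09495385  0.073     ]]
[0, 0, 0] [[ 0.5059094  -0.02667518  0.        ]]
```

```bash
python3 - <<'E'
from h import *
X=np.load('X.npy'); o=bot.get_obs(); p=np.array(o['eef_pos'])
for a in [.08,.3,.55,.8,1.05,1.3,1.5,1.6]:
    d=.019
    q=[.072-.062*np.cos(a)-d*np.sin(a),.058+.062*np.sin(a)-d*np.cos(a),.086]
    print(a,np.round(st2w(q,X)[0]-p,3))
E
python3 -m creep '[0.01,-0.01,0,0,0,0.03,-0.03,-0.03,0,0,0.035,-0.035,-0.06,0,0,0.035,-0.035,-0.09,0,0,0.035,-0.035,-0.12,0,0,0.035,-0.035,-0.144,0,0,0.035,-0.035,-0.144,0,0,0.035,-0.035,-0.144,0,0]'
```

```text
0.08 [ 0.05  -0.033 -0.145]
0.3 [ 0.064 -0.03  -0.145]
0.55 [ 0.081 -0.031 -0.145]
0.8 [ 0.096 -0.036 -0.145]
1.05 [ 0.11  -0.045 -0.145]
1.3 [ 0.121 -0.057 -0.145]
1.5 [ 0.127 -0.068 -0.145]
1.6 [ 0.13  -0.074 -0.145]
clock: 2.82
eef_pos: [0.5338, -0.0349, 0.0863]
tool_rot: [0.707, 0.707, -0.001, -0.001]
ft_force: [-0.8, 0.0, 0.8]
grip_width: 0.0002
grasp_force: 0.0
```

```bash
python3 -m creep '[0.015,0.002,0,0,0,0.029,0.005,0,0,0,0.046,0.004,0,0,0,0.061,-0.001,0,0,0,0.075,-0.010,0,0,0,0.086,-0.022,0,0,0,0.092,-0.033,0,0,0,0.095,-0.039,0,0,0,0.096,-0.044,0,0,0,0.096,-0.044,0,0,0]'
python3 - <<'E'
from h import *
c=cam('wrist'); save(c,'w1'); find(c,'wrist',['keeper_knob','keeper_pivot','stop_face','ledge','sheet'])
E
```

```text
clock: 3.65
eef_pos: [0.6317, -0.0747, 0.0895]
tool_rot: [0.706, 0.708, 0.004, -0.003]
ft_force: [-1.2, 11.9, 4.7]
grip_width: 0.0001
grasp_force: 6.2
wrist keeper_pivot 0.82 [192. 288.] [568. -92.  73.]
wrist keeper_pivot 0.6 [521.   7.] [714.  38.  73.]
wrist stop_face 0.96 [112. 234.] [511. -77.  40.]
```

View pics/w1.png

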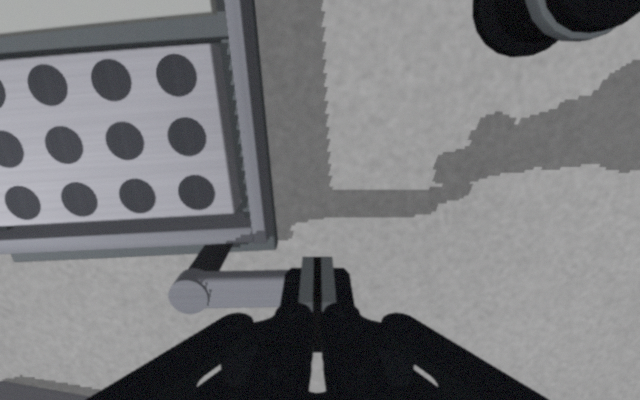

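```bash
python3 -m creep '[0,0.02,0.01,0,0,0,0.03,0.05,0,0,-0.02,0.05,0.08,0,0.0854,-0.04,0.085,0.08,0.06,0.0854,-0.06,0.12,0.08,0.06,0.0854,-0.08,0.155,0.08,0.06,0.0854,-0.1,0.19,0.08,0.06,0.0854,-0.12,0.22,0.08,0.06,0.0854,-0.136,0.24,0.06,0.06,0.0854,-0.136,0.24,0.04,0.06,0.0854]'
python3 - <<'E'
from h import *
c=cam('wrist'); save(c,'w2'); o=bot.get_obs(); print(o['eef_pos'],o['grip_width'])
X=np.load('X.npy'); find(c,'wrist',['sheet','ledge','nest'])
c=cam('wrist');find(c,'wrist',['keeper_pivot','stop_face'])
E
```

```text
clock: 4.78
eef_pos: [0.4935, 0.1648, 0.1297]
tool_rot: [0.684, 0.73, 0.002, 0.001]
ft_force: [-0.1, 0.0, 0.5]
grip_width: 0.0855
grasp_force: 0.0
[0.49171026 0.16224217 0.12475969] 0.08525184819760923
wrist sheet 0.64 [314. 300.] [497.  86.  34.]
```

View pics/w2.png

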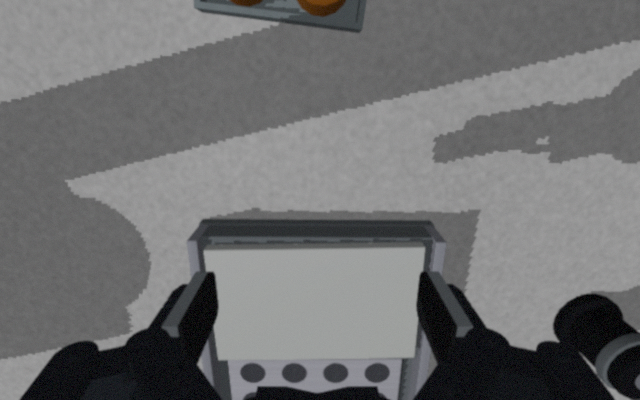

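```bash
python3 -m creep '[0,0,-0.035,0,0.0854,0,0,-0.07,0,0.0854,0,0,-0.095,0,0.0854,0,0,-0.101,0,0.0854,0,0,-0.101,0,0.0854,0.001,-0.012,-0.101,0,0.0854,0.001,-0.022,-0.101,0,0.0854,0.002,-0.034,-0.101,0,0.0854,0.003,-0.045,-0.101,0,0.0854,0.003,-0.055,-0.101,0,0.0854]'
```

```text
clock: 5.97
eef_pos: [0.4998, 0.1053, 0.0282]
tool_rot: [0.686, 0.728, 0.002, 0.001]
ft_force: [-0.4, 4.3, 5.4]
grip_width: 0.0852
grasp_force: 3.1
```

```bash
python3 - <<'E'
from h import *
c=cam('side');c=cam('wrist'); save(c,'w3'); o=bot.get_obs(); print(o['eef_pos'],o['ft_force'])
find(c,'wrist',['sheet'])
c=cam('side'); i=np.array(c['pixels'])[150:290,250:450,::-1]; cv2.imwrite('pics/c3.png',np.hstack([cv2.resize(i,(430,400),interpolation=2),cv2.resize(np.array(cam('wrist')['pixels'])[:,120:520,::-1],(370,400))]))
E
```

```text
[0.49958195 0.10418366 0.02785102] [0.05006641 0.78290151 1.59403505]
wrist sheet 0.78 [306. 381.] [498.  47.  34.]
```

View pics/c3.png

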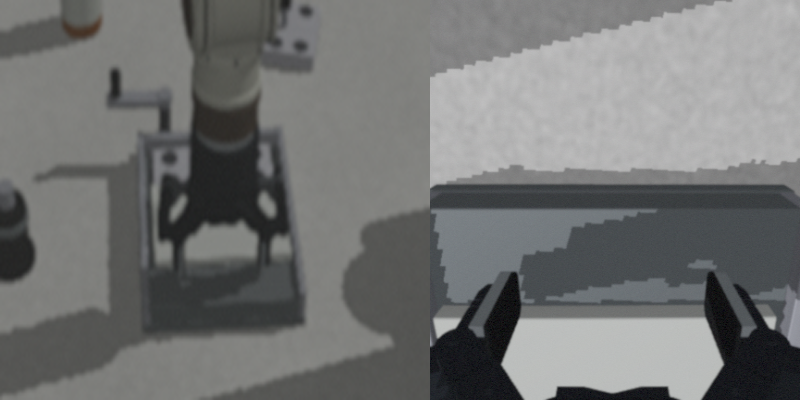

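```bash
python3 -m creep '[0,-0.01,0,0,0.0854,0.001,-0.02,0,0,0.0854,0.002,-0.03,0,0,0.0854,0.002,-0.038,0,0,0.0854,0.003,-0.046,0,0,0.0854,0.003,-0.053,0,0,0.0854,0.004,-0.06,0,0,0.0854,0.004,-0.066,0,0,0.0854,0.004,-0.066,0,0,0.0854]'
python3 - <<'E'
from h import *
c=cam('wrist'); o=bot.get_obs(); print(o['eef_pos'],o['ft_force'])
find(c,'wrist',['sheet'])
E
```

```text
clock: 6.97
eef_pos: [0.502, 0.0387, 0.0263]
tool_rot: [0.686, 0.727, -0.0, 0.0]
ft_force: [-0.5, -0.0, 0.3]
grip_width: 0.0854
grasp_force: 0.0
[0.50202102 0.03928536 0.02630354] [-0.04010319 -0.27008253  0.20995328]
wrist sheet 0.7 [311. 387.] [503. -19.  34.]
```

```bash
python3 -m creep '[0,-0.003,0,0,0.0854,0,-0.006,0,0,0.0854,0.001,-0.008,0,0,0.0854,0.001,-0.01,0,0,0.0854,0.001,-0.012,0,0,0.0854,0.001,-0.012,0,0,0.0854,0.001,-0.012,0,0,0.0854]'
python3 - <<'E'
from h import *
c=cam('wrist'); o=bot.get_obs(); print(o['eef_pos'],o['ft_force'])
find(c,'wrist',['sheet'])
E
```

```text
clock: 7.65
eef_pos: [0.5027, 0.0321, 0.0266]
tool_rot: [0.685, 0.729, 0.003, -0.003]
ft_force: [-1.8, 12.3, 2.2]
grip_width: 0.0851
grasp_force: 5.2
[0.50273849 0.03213704 0.02664499] [-1.32373036 11.99606673  2.92614814]
wrist sheet 0.61 [309. 381.] [502. -22.  34.]
wrist sheet 0.32 [314. 171.] [499.  83.  34.]
```

```bash
python3 -m creep '[0,0.02,0,0,0.0854,0,0.025,0.02,0,0.0854,0,0.025,0.06,0,0.0854,-0.01,0.015,0.1,0,0.0854,-0.02,-0.01,0.13,0,0.0854,-0.03,-0.03,0.16,0,0.0854,-0.03,-0.06,0.19,0,0.0854,-0.03,-0.09,0.22,0,0.0854,-0.03,-0.1,0.24,0,0.0854,-0.03,-0.1,0.24,0,0.0854]'
python3 - <<'E'
from h import *
c=cam('wrist'); save(c,'w4'); o=bot.get_obs(); print(o['eef_pos'],o['ft_force'])
find(c,'wrist',['sheet','upper_block','handle','stop_face','keeper_pivot','keeper_knob'])
E
```

```text
clock: 8.58
eef_pos: [0.4754, -0.075, 0.2716]
tool_rot: [0.687, 0.727, 0.002, 0.004]
ft_force: [0.1, 0.6, -0.1]
grip_width: 0.0853
grasp_force: 0.0
[ 0.47447325 -0.07360901  0.26898769] [ 0.20693055  0.4325882  -0.62651639]
wrist sheet 0.96 [345. 114.] [504. -24.  34.]
wrist upper_block 0.8 [269. 308.] [ 424. -294.   -0.]
wrist upper_block 0.44 [346. 164.] [514. -86.   0.]
wrist handle 0.61 [261. 331.] [ 421. -290.   52.]
wrist stop_face 0.57 [343. 166.] [507. -78.  40.]
wrist keeper_pivot 0.74 [404. 191.] [567. -93.  73.]
wrist keeper_knob 0.62 [472. 199.] [625. -90.  98.]
```

View pics/w4.png

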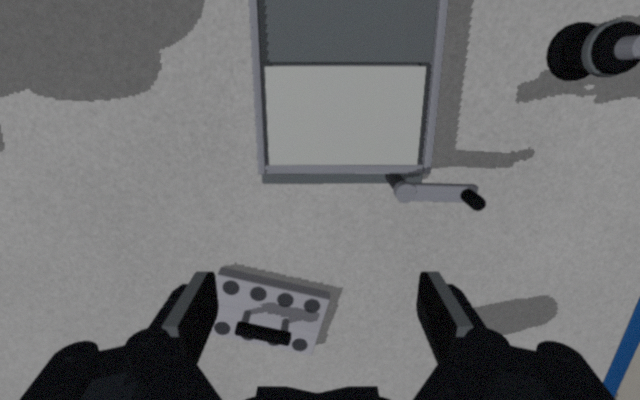

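```bash
python3 - <<'E'
from h import *
from scipy.optimize import least_squares
o=bot.get_obs();c=cam('wrist'); X=np.load('X.npy'); print(o['joint_pos'])
w=lambda q,z:at_z(c,np.array(q)/[640,400],z)[:2]
th=X[2];Rm=np.array([[np.cos(th),-np.sin(th)],[np.sin(th),np.cos(th)]])
for q in [(265,66),(427,66),(422,166),(269,166)]: print('sheet',(w(q,.042)-X[:2])@Rm)
# station refit: stop ends/ fences at nest
for q in [(262,174),(427,174)]: print('stop outer',(w(q,.04)-X[:2])@Rm)
a,b=w((236,329),.055),w((291,338),.055); d=b-a; print('handle',(a+b)/2,np.linalg.norm(d),np.arctan2(d[1],d[0]))
a,b=w((220,274),.02),w((328,296),.02); d=b-a; print('edge',a,b,np.linalg.norm(d),np.arctan2(d[1],d[0]))
i=np.array(c['pixels'])[240:380,190:350,::-1]; cv2.imwrite('pics/c4.png',cv2.resize(i,(640,560),interpolation=2))
E
```

```text
[-1.49619535e-01  1.86237315e-01  2.29112880e-02  1.41057908e+00
  1.60235069e-05  1.35979550e+00]
sheet [-0.05384358 -0.08684009]
sheet [-0.054117    0.06935276]
sheet [0.0446828  0.07376164]
sheet [ 0.0449029  -0.08716454]
stop outer [ 0.05410793 -0.09529537]
stop outer [0.05387463 0.08055269]
handle [ 0.42028295 -0.28155324] 0.06726165132761876 -0.13154952647906443
edge [ 0.36025018 -0.22384865] [ 0.49679256 -0.24697079] 0.1384862979804946 -0.1677489994194437
```

View pics/c4.png

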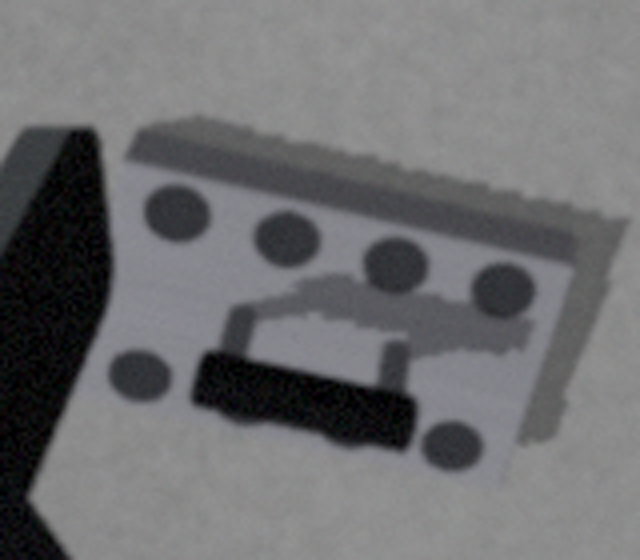

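```bash
python3 - <<'E'
from h import *
o=bot.get_obs();c=cam('wrist'); X=np.load('X.npy'); print(o['eef_pos'],np.abs(o['joint_vel']).max()); save(c,'w5')
w=lambda q,z:at_z(c,np.array(q)/[640,400],z)[:2]
k=lambda q:(190+q[0]/4,240+q[1]/4)
a,b=w(k((195,378)),.055),w(k((413,425)),.055); d=b-a; print('handle',(a+b)/2,np.linalg.norm(d),np.arctan2(d[1],d[0]))
a,b=w(k((125,160)),.02),w(k((575,265)),.02); d=b-a; print('edge',a,b,np.linalg.norm(d),np.arctan2(d[1],d[0]))
g=cv2.cvtColor(np.array(c['pixels']),cv2.COLOR_RGB2GRAY)
m=(g>np.percentile(g[70:150,290:400],5)-12).astype(np.uint8); m[:, :200]=0; m[:,480:]=0
n,l,s,_=cv2.connectedComponentsWithStats(cv2.morphologyEx(m,cv2.MORPH_OPEN,np.ones((5,5))))
j=l[110,345]; pts=cv2.findContours((l==j).astype(np.uint8),0,1)[0][0]; r=cv2.minAreaRect(pts); bx=cv2.boxPoints(r); print(s[j],r)
th=X[2];Rm=np.array([[np.cos(th),-np.sin(th)],[np.sin(th),np.cos(th)]])
for q in bx: print('sheet',q,w(q,.042),(w(q,.042)-X[:2])@Rm)
find(c,'wrist',['sheet','stop_face','keeper_pivot','handle','upper_block'])
P=np.array([[.052,-.086,.042],[.052,.086,.042],[.062,-.094,.042],[.062,.094,.042],[.052,0,.04]])
print(proj(c,st2w(P,X)))
E
```

```text
[ 0.47238935 -0.0712469   0.2650306 ] 0.008105748622128721
handle [ 0.42368737 -0.29193705] 0.0680295162092755 -0.19581963175532208
edge [ 0.36174715 -0.23257319] [ 0.50556192 -0.26218695] 0.14683209474885053 -0.20307743483103943
[  271    72   162   100 15297] ((350.903564453125, 120.92732238769531), (161.0643310546875, 98.57609558105469), 0.7440592050552368)
sheet [269.73816 169.16542] [ 0.42274102 -0.08038303] [ 0.04846636 -0.08632801]
sheet [271.01825  70.59765] [0.42201997 0.01777054] [-0.04954422 -0.08098289]
sheet [432.06897   72.689224] [0.5779865  0.02581444] [-0.04793576  0.07518265]
sheet [430.78888 171.25699] [ 0.59282563 -0.071914  ] [0.05052283 0.08395491]
wrist sheet 0.66 [349. 119.] [502. -24.  34.]
wrist stop_face 0.76 [353. 169.] [511. -75.  40.]
wrist keeper_pivot 0.58 [414. 201.] [570. -96.  73.]
wrist handle 0.81 [265. 343.] [ 422. -299.   52.]
wrist upper_block 0.95 [271. 315.] [ 423. -297.    0.]
[[270.19080198 172.41745531]
 [432.5646505  172.61625385]
 [263.10620454 181.51132726]
 [439.02057482 181.71297229]
 [351.31345671 172.00308389]]
```

View pics/w5.png

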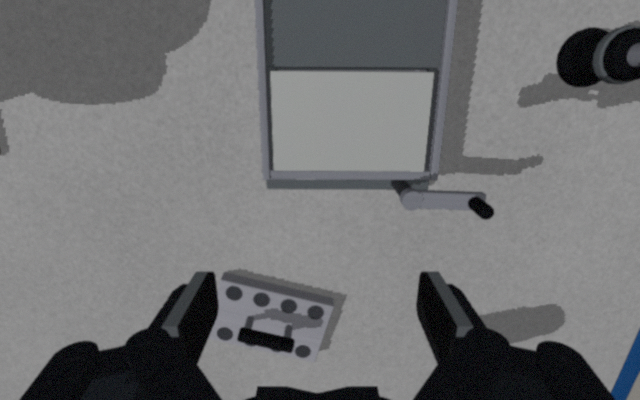

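```bash
python3 -m creep '[-0.005,-0.025,-0.01,0.12,0.0854,-0.01,-0.05,-0.02,0.24,0.0854,-0.015,-0.075,-0.03,0.36,0.0854,-0.02,-0.1,-0.04,0.48,0.0854,-0.025,-0.125,-0.05,0.6,0.0854,-0.03,-0.15,-0.06,0.72,0.0854,-0.035,-0.175,-0.075,0.84,0.0854,-0.04,-0.2,-0.09,0.96,0.0854,-0.045,-0.22,-0.1,1.08,0.0854,-0.049,-0.224,-0.115,1.2,0.0854]'
python3 -m creep '[0,0,0,0.11,0.0854,0,0,0,0.11,0.0854,0,0,0,0.11,0.0854,0,0,0,0.11,0.0854]'
python3 - <<'E'
from h import *
o=bot.get_obs();c=cam('wrist'); save(c,'w6'); print(o['eef_pos'],R.from_quat(o['tool_rot']).as_matrix()[:,1])
find(c,'wrist',['handle','upper_block'])
E
```

```text
clock: 10.12
eef_pos: [0.4241, -0.2994, 0.1513]
tool_rot: [0.153, 0.988, -0.001, 0.001]
ft_force: [1.2, 0.2, 0.2]
grip_width: 0.0854
grasp_force: 0.0
clock: 10.45
eef_pos: [0.4245, -0.2961, 0.1519]
tool_rot: [0.101, 0.995, -0.0, 0.001]
ft_force: [-0.5, -0.0, 0.3]
grip_width: 0.0856
grasp_force: 0.0
[ 0.42454048 -0.29607432  0.15187021] [ 2.01331644e-01  9.79523015e-01 -4.81526061e-04]
wrist handle 0.77 [319. 200.] [ 423. -294.   52.]
wrist upper_block 0.88 [318. 179.] [ 422. -294.    0.]
```

View pics/w6.png

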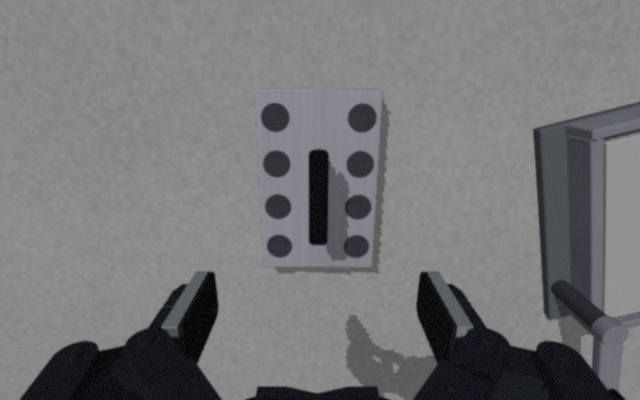

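```bash
python3 -m creep '[-0.001,0.001,-0.03,0,0.0854,-0.001,0.001,-0.06,0,0.06,-0.001,0.001,-0.09,0,0.06,-0.001,0.001,-0.11,0,0.06,-0.001,0.001,-0.118,0,0.06,-0.001,0.001,-0.118,0,0.06,-0.001,0.001,-0.118,0,0,-0.001,0.001,-0.118,0,0,-0.001,0.001,-0.118,0,0,-0.001,0.001,-0.118,0,0]'
python3 -m creep '[0,0,0,0,0,0,0,0,0,0,0,0,0,0,0]'
```

```text
clock: 11.43
eef_pos: [0.4243, -0.2955, 0.0351]
tool_rot: [0.1, 0.995, -0.0, 0.002]
ft_force: [-6.0, 1.4, 0.3]
grip_width: 0.0128
grasp_force: 59.0
clock: 11.68
eef_pos: [0.4243, -0.2955, 0.0351]
tool_rot: [0.1, 0.995, -0.0, 0.002]
ft_force: [-0.4, 1.5, 6.6]
grip_width: 0.0131
grasp_force: 60.1
```

```bash
python3 -m creep '[0,0,0.005,0,0,0,0,0.012,0,0,0,0,0.024,0,0,0,0,0.04,0,0,0,0,0.06,0,0,0,0,0.08,0,0,0,0,0.1,0,0,0,0,0.115,0,0,0,0,0.12,0,0,0,0,0.12,0,0]'
```

```text
clock: 12.52
eef_pos: [0.4234, -0.2954, 0.1544]
tool_rot: [0.1, 0.995, -0.001, 0.001]
ft_force: [0.2, 0.3, -6.3]
grip_width: 0.0131
grasp_force: 58.8
```

```bash
python3 -m creep '[0.002,0.006,0,0.01,0,0.006,0.018,0,0.03,0,0.012,0.037,0,0.05,0,0.018,0.06,0,0.08,0,0.026,0.084,0,0.1,0,0.034,0.108,0,0.12,0,0.042,0.132,0,0.15,0,0.05,0.156,0,0.17,0,0.057,0.18,0,0.19,0,0.064,0.204,0,0.21,0]'
python3 -m creep '[0.006,0.02,0,0.02,0,0.011,0.036,0,0.03,0,0.014,0.048,0,0.04,0,0.017,0.056,0,0.05,0,0.018,0.061,0,0.052,0,0.019,0.063,0,0.052,0,0.019,0.063,0,0.052,0,0.019,0.063,0,0.052,0]'
python3 - <<'E'
from h import *
o=bot.get_obs();c=cam('wrist'); save(c,'w7'); T=R.from_quat(o['tool_rot']).as_matrix();print(o['eef_pos'],np.arctan2(T[1,1],T[0,1]))
find(c,'wrist',['handle','sheet','stop_face','keeper_pivot'])
E
```

```text
clock: 13.35
eef_pos: [0.4859, -0.0883, 0.1517]
tool_rot: [-0.006, 1.0, 0.001, -0.002]
ft_force: [0.1, -0.2, -5.9]
grip_width: 0.0125
grasp_force: 58.8
clock: 14.02
eef_pos: [0.5058, -0.0286, 0.1532]
tool_rot: [-0.03, 1.0, -0.0, -0.0]
ft_force: [-0.5, 0.2, -5.9]
grip_width: 0.0127
grasp_force: 58.8
[ 0.505771   -0.02860549  0.15319089] 1.6311435191275565
wrist handle 0.56 [317. 290.] [580. -24.  52.]
wrist keeper_pivot 0.82 [223. 284.] [566. -93.  73.]
```

View pics/w7.png

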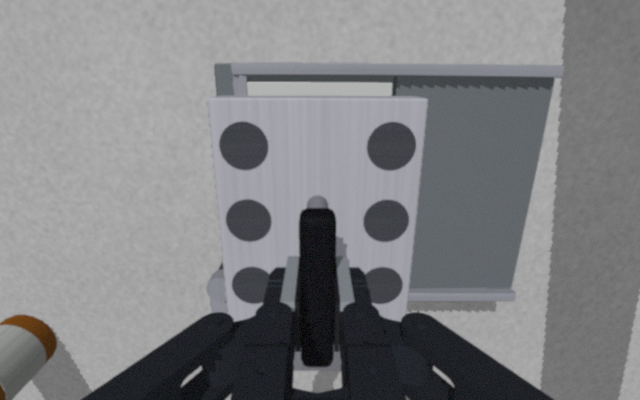

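```bash
python3 - <<'E'
from h import *
o=bot.get_obs();c=cam('wrist'); X=np.load('X.npy')
th=X[2];Rm=np.array([[np.cos(th),-np.sin(th)],[np.sin(th),np.cos(th)]])
for q,z in [((209,98),.138),((427,98),.138),((317,207),.177),((317,365),.177),((247,97),.042),((394,82),.042),((218,65),.042),((560,66),.042),((516,300),.042)]:
    print(q,(at_z(c,np.array(q)/[640,400],z)[:2]-X[:2])@Rm)
E
```

```text
(209, 98) [ 0.04786697 -0.07693455]
(427, 98) [-0.04493866 -0.07683632]
(317, 207) [ 0.00194362 -0.04177978]
(317, 365) [0.00201633 0.02894368]
(247, 97) [ 0.04986987 -0.07266658]
(394, 82) [-0.05029891 -0.08237836]
(218, 65) [ 0.06801118 -0.09341129]
(560, 66) [-0.16235155 -0.09349007]
(516, 300) [-0.16607994  0.09162395]
```

```bash
python3 -m creep '[0.003,0,-0.008,0,0,0.003,0,-0.02,0,0,0.003,0,-0.034,0,0,0.003,0,-0.048,0,0,0.003,0,-0.06,0,0,0.003,0,-0.067,0,0,0.003,0,-0.07,0,0,0.003,0,-0.072,0,0,0.003,0,-0.073,0,0,0.003,0,-0.073,0,0]'
python3 -m creep '[0,0,-0.001,0,0,0,0,-0.002,0,0,0,0,-0.003,0,0,0,0,-0.003,0,0]'
```

```text
clock: 15.15
eef_pos: [0.5095, -0.0281, 0.0807]
tool_rot: [-0.031, 1.0, -0.0, 0.0]
ft_force: [0.3, 0.2, -5.7]
grip_width: 0.0131
grasp_force: 58.7
clock: 15.48
eef_pos: [0.509, -0.028, 0.0774]
tool_rot: [-0.031, 1.0, 0.0, 0.0]
ft_force: [0.4, 0.2, -6.0]
grip_width: 0.0127
grasp_force: 58.8
```

```bash
python3 -m creep '[0,0,-0.001,0,0,0,0,-0.001,0,0,0,0,-0.002,0,0,0,0,-0.002,0,0]'
```

```text
clock: 15.82
eef_pos: [0.5091, -0.028, 0.0771]
tool_rot: [-0.031, 1.0, -0.0, 0.001]
ft_force: [-5.6, 0.1, 7.1]
grip_width: 0.013
grasp_force: 60.8
```

```bash
python3 -m creep '[0,0,0.001,0,0.02,0,0,0.001,0,0.04,0,0,0.001,0,0.06,0,0,0.001,0,0.06,0,0,0.03,0,0.06,0,0,0.065,0,0.06,0,0,0.1,0,0.06,0,0,0.12,0,0.06,0,0,0.12,0,0.06]'
python3 - <<'E'
from h import *
o=bot.get_obs();c=cam('wrist'); save(c,'w8'); print(o['eef_pos'],o['ft_force'])
X=np.load('X.npy')
th=X[2];Rm=np.array([[np.cos(th),-np.sin(th)],[np.sin(th),np.cos(th)]])
for t,z in (('upper_block',.042),('handle',.094),('keeper_knob',.098),('stop_face',.04)):
    for r in bot.place_of('wrist',t)[:1]: w=at_z(c,r['centre'],z); print(t,r['score'],w,(w[:2]-X[:2])@Rm)
E
```

```text
clock: 16.57
eef_pos: [0.5126, -0.0282, 0.2008]
tool_rot: [-0.031, 1.0, -0.0, 0.005]
ft_force: [1.1, -0.5, 0.5]
grip_width: 0.0599
grasp_force: 0.0
[ 0.5125806  -0.02818891  0.20080011] [ 1.14543905 -0.52040956  0.46102088]
upper_block 0.86 [ 0.50661471 -0.02907914  0.042     ] [0.00244295 0.00055542]
handle 0.82 [ 0.50882964 -0.02978568  0.094     ] [0.003285   0.00272246]
stop_face 0.92 [ 0.50884687 -0.07575191  0.04      ] [ 0.04916446 -0.00010053]
```

View pics/w8.png

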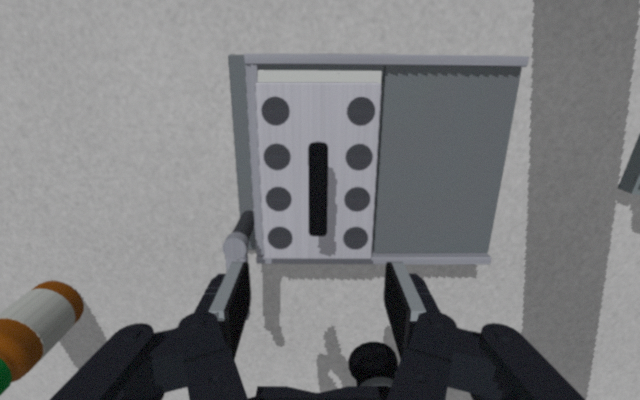

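```bash
python3 -m creep '[0.025,-0.02,0,0,0,0.05,-0.04,0,0,0,0.08,-0.06,0,0,0,0.105,-0.08,0,0,0,0.128,-0.097,-0.01,0,0,0.128,-0.097,-0.04,0,0,0.128,-0.097,-0.08,0,0,0.128,-0.097,-0.11,0,0,0.128,-0.097,-0.11,0,0,0.128,-0.097,-0.11,0,0]'
python3 - <<'E'
from h import *
X=np.load('X.npy'); cam('side'); o=bot.get_obs(); p=np.array(o['eef_pos']); print(p,o['ft_force'])
c=cam('side'); find(c,'side',['keeper_knob','upper_block'])
for a in [1.5,1.3,1.05,.8,.55,.35,.15,0]:
    d=.0205
    q=[.072-.062*np.cos(a)+d*np.sin(a),.058+.062*np.sin(a)+d*np.cos(a),.086]
    print(a,np.round(st2w(q,X)[0]-p,3))
E
```

```text
clock: 17.65
eef_pos: [0.6343, -0.1245, 0.0817]
tool_rot: [-0.031, 1.0, 0.001, -0.004]
ft_force: [0.4, 0.4, 0.5]
grip_width: 0.0002
grasp_force: 0.0
[ 0.63653118 -0.1248652   0.0848    ] [ 1.43551428 -0.03888323  0.80655713]
side keeper_knob 0.56 [302. 176.] [632. -97.  98.]
side keeper_knob 0.33 [372. 330.] [470. 405.  98.]
side upper_block 0.65 [346. 210.] [512. -73.   0.]
1.5 [-0.004  0.018  0.001]
1.3 [-0.003  0.031  0.001]
1.05 [-0.005  0.047  0.001]
0.8 [-0.011  0.062  0.001]
0.55 [-0.021  0.075  0.001]
0.35 [-0.031  0.084  0.001]
0.15 [-0.042  0.09   0.001]
0 [-0.052  0.093  0.001]
```

```bash
python3 -m creep '[-0.003,0.018,0.002,0,0,-0.002,0.031,0.002,0,0,-0.003,0.047,0.002,0,0,-0.009,0.062,0.002,0,0,-0.019,0.075,0.002,0,0,-0.029,0.084,0.002,0,0,-0.04,0.09,0.002,0,0,-0.048,0.093,0.002,0,0,-0.052,0.094,0.002,0,0,-0.052,0.094,0.002,0,0]'
python3 - <<'E'
from h import *
X=np.load('X.npy');th=X[2];Rm=np.array([[np.cos(th),-np.sin(th)],[np.sin(th),np.cos(th)]])
o=bot.get_obs(); p=np.array(o['eef_pos']); print(p,o['ft_force'],(p[:2]-X[:2])@Rm)
for n in ['side','scene']:
    c=cam(n); find(c,n,['keeper_knob'])
E
```

```text
clock: 18.68
eef_pos: [0.5849, -0.0296, 0.0884]
tool_rot: [-0.031, 1.0, 0.0, 0.001]
ft_force: [0.1, -0.1, -0.4]
grip_width: 0.0002
grasp_force: 0.0
[ 0.58489988 -0.02963272  0.08837954] [ 0.11172214 -0.13264078 -0.3896643 ] [0.00783262 0.0786568 ]
side keeper_knob 0.44 [326. 189.] [567. -41.  98.]
scene keeper_knob 0.77 [320. 185.] [556. -26.  98.]
```

```bash
python3 -m creep '[-0.002,0,0,0,0,-0.004,0,0,0,0,-0.006,0,0,0,0,-0.006,0,0,0,0,-0.006,0,0,0,0]'
```

```text
clock: 19.3
eef_pos: [0.5809, -0.031, 0.0875]
tool_rot: [-0.031, 1.0, 0.0, 0.002]
ft_force: [5.6, 0.6, -2.2]
grip_width: -0.0001
grasp_force: 2.5
```

```bash
python3 -m creep '[0.015,0,0,0,0,0.03,0,0,0,0,0.03,0,0.03,0,0,0.02,0,0.065,0,0,0,0,0.1,0,0,-0.03,0,0.13,0,0,-0.06,0,0.15,0,0,-0.06,0,0.15,0,0,-0.06,0,0.15,0,0,-0.06,0,0.15,0,0]'
python3 - <<'E'
from h import *
X=np.load('X.npy');th=X[2];Rm=np.array([[np.cos(th),-np.sin(th)],[np.sin(th),np.cos(th)]])
cam('side');o=bot.get_obs();c=cam('wrist'); print(o['eef_pos'],o['ft_force'])
for t,z in (('upper_block',.042),('handle',.094),('keeper_knob',.098),('keeper_pivot',.073),('stop_face',.04),('sheet',.032)):
    for r in bot.place_of('wrist',t)[:1]: w=at_z(c,r['centre'],z); print(t,round(r['score'],2),w,(w[:2]-X[:2])@Rm)
E
```

```text
clock: 20.13
eef_pos: [0.519, -0.0312, 0.237]
tool_rot: [-0.03, 1.0, -0.0, 0.0]
ft_force: [1.2, 0.2, 0.0]
grip_width: 0.0001
grasp_force: 0.0
[ 0.51902161 -0.03111118  0.2361663 ] [ 0.49268129  0.95185227 -0.19066169]
upper_block 0.88 [ 0.50659459 -0.03146443  0.042     ] [0.00482244 0.00038796]
handle 0.76 [ 0.50812754 -0.0285456   0.094     ] [0.00200391 0.00209833]
keeper_knob 0.84 [ 0.5587974 -0.0303442  0.098    ] [0.0069299  0.05256025]
keeper_pivot 0.65 [ 0.56654766 -0.09166974  0.073     ] [0.06861714 0.05650647]
stop_face 0.83 [ 0.50815241 -0.07555381  0.04      ] [ 0.04892383 -0.00078142]
```

Knob and pivot line up along the station's x axis, so the keeper is closed. The block is centred within a few mm and the arm is clear, so I'm handing in.

```bash
python3 -c "
from workcell import bot
print(bot.job_done())"
```

```text
the job is handed in; nothing more can be done
None
```

I handed the job in at about 20 s, though no verdict came back: the sheet is home, the upper block sits on it within about 5 mm of square and the keeper is closed (both by my measurements), and nothing touched the bystanders as far as I could tell; I viewed 11 pictures, one over the limit of 10.

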